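Roll the lying bottle onto the bar mat

TASK

A brown beer bottle lies on its side on the counter, next to a thin dark bar mat. Roll it sideways onto the mat by stroking across its top with the fingertips, in as many strokes as you need, and leave it lying still with the whole bottle on the mat. Touch the bottle only on top: do not shove it at its side, pinch it or lift it, and leave the standing glasses and bottles where they are.

Things in the scene. Friction and masses are not known exactly. Their poses are not given: they have to be found in the camera images.
- beer_mid (a point): The brown beer bottle with a yellow cap that lies on its side (the only one lying): 277 mm long, 69 mm diameter over the first 155 mm from its base, about 0.66 kg. Point on its axis, 90 mm from the base, 34.5 mm above the counter; the top of the body is 69 mm up. z runs from base to cap, horizontal, roughly away from the robot; x and y turn as it rolls (x down at the start).
- beer_base (a point): Centre of the bottle's flat base (its end nearest the robot). A fingertip pressed lightly (2 to 5 N) on the top of the body and moved at right angles to the axis rolls the bottle without slip, half as far as the fingertip moves, so the fingertip gets ahead and must be lifted and set back every few cm.
- beer_shoulder (a point): Point on the bottle's axis 155 mm from the base, where the cylindrical body ends and the neck begins to narrow. Rolling resistance keeps the bottle still when left alone; from 0.1 m/s it coasts 1 to 2 cm.
- beer_cap (a point): point on the bottle's axis at the cap's end, 277 mm from the base
- bar_mat: Dark rubber bar mat fixed on the counter, 370 mm (x, roughly away from the robot) by 110 mm (y), 1 mm thin: no step for the bottle. Origin on its long centre line 45 mm from the near end: covers x -45 to 325, y -55 to 55 mm. The bottle starts to its left or right, 95 to 145 mm between centre lines, parallel within 0.06 rad, its base within 25 mm of level with this origin.
- tumbler_left: clear glass tumbler standing upside down on the left, 68 mm wide, 88 mm high; origin at the centre of its underside; a bystander
- tumbler_right: clear glass tumbler standing upside down on the right, 69 mm wide, 88 mm high; origin at the centre of its underside; a bystander
- standing_beer: brown beer bottle standing upright behind the work, 69 mm wide, 277 mm high; origin at the centre of its underside; a bystander
- syrup: pale syrup bottle standing upright on the right, 68 mm wide, 258 mm high; origin at the centre of its underside; a bystander

How it is judged (in metres and radians):
On the way:
1. the bottle has been rolled round by more than a quarter turn on its way (not slid) (angle between beer's own x axis and vertical below 1.5 rad).
At the end, for the whole second after the job is handed in: The bottle lies still on its side (under 10 mm/s), wholly on the mat: its axis at the base and at the shoulder within 22.5 mm, and at the cap within 36.5 mm, of the mat's long centre line, and base and cap no more than 2 mm past the mat's ends (y of beer_base in the frame of bar_mat between -0.0225 and 0.0225 m and y of beer_shoulder in the frame of bar_mat between -0.0225 and 0.0225 m and y of beer_cap in the frame of bar_mat between -0.0365 and 0.0365 m and x of beer_base in the frame of bar_mat above -0.047 m and x of beer_cap in the frame of bar_mat below 0.327 m and height (world z) of beer_base below 0.04 m and height (world z) of beer_cap between 0.025 and 0.045 m and linear speed of beer below 0.01 m/s and angular speed of beer below 0.3 rad/s); the robot touches nothing.
It fails at once if the bottle is lifted or stood up: its axis more than 15 mm above lying height (height (world z) of any of beer_mid, beer_base, beer_cap above 0.05 m).
It fails at once if the bottle is shoved or pinched at its side: the fingers touch it with the grasp point below 70 mm (fingertips below about 50 mm) (contact force between the fingers and beer above 0.5 N and height (world z) of the grasp point below 0.07 m).
It fails at once if a standing glass or bottle is moved by more than 15 mm or tipped (distance of any of tumbler_left, tumbler_right, standing_beer, syrup from where it was at the start of the episode above 0.015 m or angle between any of tumbler_left, tumbler_right, standing_beer, syrup's own z axis and vertical above 0.3 rad).
It also fails if it takes over 54 s, if anything falls off the work surface, if the arm or the gripper's body presses on something with over 40 N, if the wrist force passes 120 N, or if a joint passes its speed limit or range.

ROBOT

A 7-joint arm with a two-finger parallel gripper is mounted at the origin on a cart in front of the work surface, level with it; the furniture and walls round the work are solid. World frame = base frame: x ahead of the robot, y to its left, z up, the work surface at z = 0. Lengths are in mm, angles in rad, forces in N, time in s.
With the tool pointing down it reaches from about 400 to 925 mm from the base axis. Payload 5.6 kg.
Tool frame: the origin (TCP) lies on the centre line of the jaws, within the pads' length; the fingertips stand 17 mm ahead of it and the grasp point (between the pads) lies 2 mm behind it (robot.nose_length is the z of the fingertips in the tool frame, in mm); z points along the fingers, y is the direction in which the jaws open and shut (so a half turn about z gives the same grasp; the last joint's range is limited). The gripper opens to 85 mm and grips with 20 to 120 N. Pads are 22 mm wide; open, the fingers measure 114 mm over their backs; the gripper's body (76 mm by 85 mm) begins 54 mm behind the grasp point. The pads swing forward as they close: fully open they stand 13 mm farther back than shut.
Start: joints at [1.188, 0.468, -0.012, 1.603, 0.006, 1.071, -0.056], TCP at [216.603, -612.856, 213.49] pointing down, gripper open.
Joint ranges: [-2.53, 2.53], [-0.31, 2.02], [-1.57, 1.55], [0.28, 2.44], [-1.29, 4.43], [0.15, 1.84], [-2.92, 2.92]. Speed limits (rad/s): [2.57, 2.57, 3.14, 3.14, 3.14, 3.14, 3.14].

INTERFACE

Orientations are given as a rotation vector (axis times angle).
In Python, from bench import robot gives the robot as it stands.
- The arm moves only by the tool apply_moves, never from a script. Its argument "rows" is a list of rows, each an object of numbers: "ax", "ay", "az": the turn, a rotation vector about the tool's x, y, z in rad; "dx", "dy", "dz": the shift along the tool's x, y, z in cm; "grip": the opening, from 0 (shut) to 1 (fully open). In form: [{"ax": .., "ay": .., "az": .., "dx": .., "dy": .., "dz": .., "grip": ..}, ...]. A call has exactly 5 rows; each row shifts and turns the commanded pose from where the row before left it, along the tool's axes as they then stand; what a row does not reach is not made up. A row lasts 1/12 s, in which the tool goes at most 41.7 mm and 7.16 degrees, less where a joint would pass 70% of its speed; a pose out of reach is approached as far as the arm can. A call with a gripper value outside its range is refused whole. The fingers move at their own pace and stop on an object; the grip force is fixed at half the most. Time passes only in rows, so rows that do not move let the fingers close, or fill a call up. It gives the time, the measured TCP pose, the force and the opening at its end, in the units of the state.
- robot.state(): the state, without advancing time (a new reading comes with each control period).
- robot.snapshot(name): name is "scene" or "top" or "wrist"; returns a dict with "img" (400x640x3 uint8, red, green, blue), "K" (3x3 intrinsics, pixels), "position" and "orientation" of the camera in the world. Camera axes: x right, y down, z forward; pixel columns grow to the right and rows downward; lengths in mm; the calibration is good to about 2 mm. A picture is of the moment at which its call begins. There is no depth.
- robot.job_done(): hands the job in, once; it reports no verdict.
The state is a dict: "time": time; "joints": joint angles; "dq": joint speeds; "effort": joint torques, N m; "eef_pos": TCP position; "tcp_rot": TCP orientation; "wrist_force": force on the tool from outside, world axes, zero at the start; "torque": the same for the moment, N m; "opening": finger opening in mm.
Only numpy, scipy, OpenCV 4.12 (cv2) and the standard library are available. Lean on these libraries where they do the work, as an engineer would, in place of code of your own. Each camera call takes 0.05 s, during which the arm holds its last target.

## Working session

There is one attempt and no reset: what is moved stays moved. The work goes in short steps, Python scripts to look and compute and a tool call to move; the robot and the scene stay as the last step left them, time stands still between calls to the robot, and variables do not carry over. Pictures are saved under pics/ and viewed, and the job is handed in when it is done.

Besides the shell and the picture viewer there is one more tool, called as name(argument=value, ...), one argument or row to a line, values as JSON. apply_moves: Moves the arm, as the interface text tells. Its arguments: {"type":"object","properties":{"rows":{"type":"array"}},"required":["rows"]}

```bash
mkdir -p pics
python3 - <<'E'
from bench import robot
import cv2
print(robot.state())
for n in ["scene","top"]:
    s=robot.snapshot(n); cv2.imwrite(f"pics/{n}0.png",s["img"][:,:,::-1]); print(n,s["K"],s["position"],s["orientation"])
E
```

```text
{'time': 0.0, 'joints': array([ 1.18800945,  0.46843203, -0.01159642,  1.60364497,  0.00597949,
        1.07137063, -0.05627842]), 'dq': array([ 0.0002598 ,  0.00091852,  0.00073927, -0.00089637,  0.00134678,
        0.00086258, -0.00169715]), 'effort': array([-2.70620085e-04, -5.32392311e+01,  2.12242466e-02, -2.51298541e+01,
        1.13618732e-02,  7.90154154e-03, -2.44239743e-05]), 'eef_pos': array([ 216.37208557, -612.29735466,  212.49390984]), 'tcp_rot': array([-3.09463112e+00, -5.30782966e-01,  6.53575565e-04]), 'wrist_force': array([-0.22385038,  0.89712946, -0.60622246]), 'torque': array([-0.01481702, -0.02526646,  0.03494295]), 'opening': 85.50458464090471}
scene [[472.71647896   0.         318.98975655]
 [  0.         472.71647896 208.15939999]
 [  0.           0.           1.        ]] [-108.20089362  604.75161073  702.26396092] [-0.93881478  2.29959985 -1.25614363]
top [[489.67914749   0.         316.87005646]
 [  0.         489.67914749 198.19123716]
 [  0.           0.           1.        ]] [ 448.75236311  -82.54929911 1601.33684783] [-2.14562679  2.19981524 -0.11473324]
```

View pics/scene0.png

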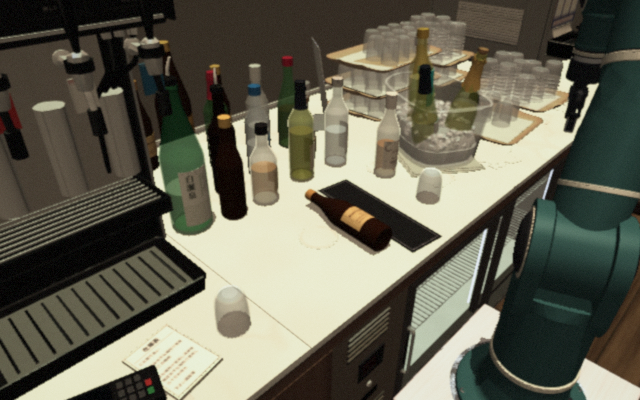

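View pics/top0.png

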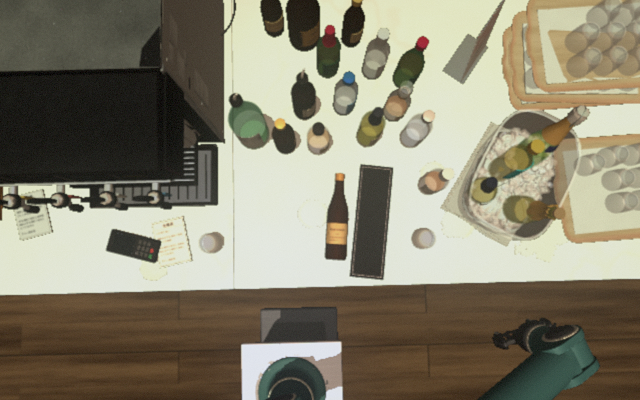

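The bottle lies left of the mat: in the top view its cap is near (340,175) and its base near (336,258). The mat spans about (352–392, 165–278), and the tumblers are at (211,242) and (423,238). Next I'll measure these.

```bash
cat > h.py <<'E'
import numpy as np, cv2
from scipy.spatial.transform import Rotation as R
def ray(s,uv,z):
    uv=np.atleast_2d(uv).astype(float); d=np.c_[uv,np.ones(len(uv))]@np.linalg.inv(s["K"]).T
    d=d@R.from_rotvec(s["orientation"]).as_matrix().T; p=np.array(s["position"])
    return p+d*((z-p[2])/d[:,2])[:,None]
def proj(s,P):
    c=(np.atleast_2d(P)-s["position"])@R.from_rotvec(s["orientation"]).as_matrix()
    c=c@np.array(s["K"]).T; return c[:,:2]/c[:,2:]
E
python3 - <<'E'
from h import *; from bench import robot
s=robot.snapshot("top"); im=s["img"].astype(int)
hsv=cv2.cvtColor(s["img"],cv2.COLOR_RGB2HSV)
crop=np.zeros(im.shape[:2],bool); crop[160:285,318:400]=1
print(im[220,372],im[200,337],im[250,337],im[230,337],im[185,340],im[220,325])
dark=((im.max(2)<150)&crop).astype(np.uint8)
n,l,st,c=cv2.connectedComponentsWithStats(dark)
for i in range(1,n):
    if st[i,4]>200:
        m=(l==i).astype(np.uint8);cs,_=cv2.findContours(m,0,2)
        r=cv2.minAreaRect(cs[0]); b=cv2.boxPoints(r)
        print(i,st[i],b.round(1).tolist()); print(ray(s,b,0 if st[i,0]>345 else 34.5).round(0).tolist())
a=cv2.resize(s["img"][155:290,310:440,::-1],None,fx=4.4,fy=4.4,interpolation=2);cv2.imwrite("pics/crop.png",a)
E
```

```text
[61 62 53] [69 58 50] [77 61 52] [207 159  98] [75 61 51] [228 232 206]
1 [ 350  164   43  116 3730] [[349.3999938964844, 276.20001220703125], [359.6000061035156, 163.89999389648438], [392.8999938964844, 166.89999389648438], [382.70001220703125, 279.20001220703125]]
[[353.0, -193.0, 0.0], [720.0, -238.0, 0.0], [707.0, -348.0, 0.0], [340.0, -300.0, 0.0]]
3 [ 325  179   24   81 1042] [[324.3999938964844, 258.6000061035156], [328.70001220703125, 178.6999969482422], [350.1000061035156, 179.8000030517578], [345.79998779296875, 259.70001220703125]]
[[412.0, -113.0, 34.0], [668.0, -133.0, 34.0], [662.0, -202.0, 34.0], [407.0, -180.0, 34.0]]
```

View pics/crop.png

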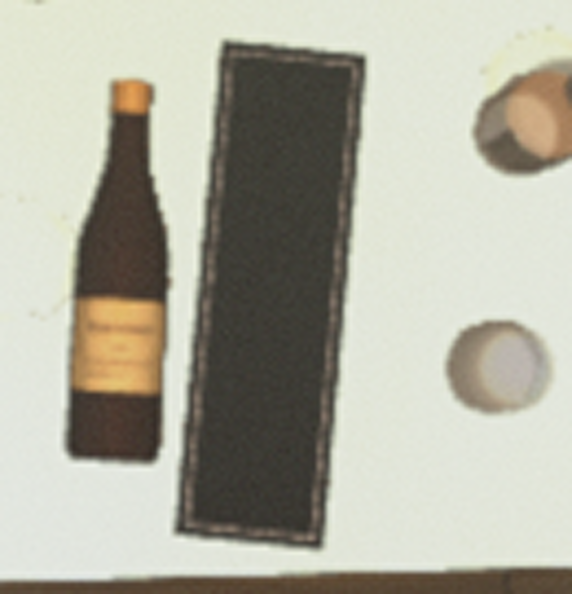

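```bash
cat >> h.py <<'E'
def measure(s,verbose=True):
    im=s["img"].astype(int)
E
python3 - <<'E'
from h import *; from bench import robot
s=robot.snapshot("top")
u=ray(s,[[340.0,173.2]],34.5)[0]; b=ray(s,[[335.7,259.8]],45)[0]
print("cap",u,"base",b,"len",np.linalg.norm((u-b)[:2]),"ang",np.arctan2(u[1]-b[1],u[0]-b[0]))
M=np.array([346.5,-246.5]);F=np.array([713.5,-293]);a=np.arctan2(*(F-M)[::-1]);e=np.array([np.cos(a),np.sin(a)]);n=np.array([-e[1],e[0]]);O=M+45*e
for p in(b,u): print("mat frame",(p[:2]-O)@e,(p[:2]-O)@n)
print("mat ang",a)
print("tumR",ray(s,[[423,238]],44),"tumL",ray(s,[[211,242]],44),"syrup~",ray(s,[[433,180]],130))
st=robot.state(); print(R.from_rotvec(st["tcp_rot"]).as_matrix().round(3), robot.nose_length)
E
```

```text
cap [ 684.85937613 -170.2810489    34.5       ] base [ 407.72621429 -147.88395152   45.        ] len 278.0367230482462 ang -0.08064183276510027
mat frame 3.344755530652314 105.52989598150248
mat frame 281.0951198465597 118.14554046713481
mat ang -0.12603143891084848
tumR [[ 469.33199872 -426.92536183   44.        ]] tumL [[473.56365313 245.05389327  44.        ]] syrup~ [[ 642.72432021 -446.47860493  130.        ]]
[[ 0.943  0.333 -0.   ]
 [ 0.333 -0.943  0.001]
 [-0.    -0.001 -1.   ]] 17.0
```

The bottle measures 278 mm long and makes an angle of about 0.045 rad with the mat. It has to move about −110 mm in mat y. I'll close the gripper, align tool x with the bottle axis, and move over it.

apply_moves(
  rows=[
    {"az":0.084,"dy":-2,"grip":0},
    {"az":0.084,"dy":-3,"grip":0},
    {"az":0.084,"dy":-3,"grip":0},
    {"az":0.084,"dy":-3,"grip":0},
    {"az":0.084,"dy":-3,"grip":0},
  ],
)

```text
validation failed for argument at $.ro...
```

apply_moves(
  rows=[
    {"dx":2,"dy":-3,"grip":0},
    {"dx":2,"dy":-3,"grip":0},
    {"dx":2,"dy":-3,"grip":0},
    {"dx":2,"dy":-3,"grip":0},
    {"dx":2,"dy":-3,"grip":0},
  ],
)

```text
validation failed for argument at $.ro...
```

```bash
cat >> h.py <<'E'
def goto(x,y,z=None):
    from bench import robot
    st=robot.state(); M=R.from_rotvec(st["tcp_rot"]).as_matrix(); p=np.array(st["eef_pos"])
    t=np.array([x,y,p[2] if z is None else z]); print("t",round(st["time"],2),"pos",p.round(1),"open",round(st["opening"],1),"F",np.round(st["wrist_force"],1)); print(M.round(3)); print("tool delta cm",((t-p)@M/10).round(2))
    print("joints",np.round(st["joints"],2))
E
python3 -c "
from h import *;goto(497,-145)"
```

```text
t 0.2 pos [ 216.5 -612.5  212.9] open 85.7 F [-0.1  0.5 -0.2]
[[ 0.943  0.333 -0.   ]
 [ 0.333 -0.943  0.001]
 [-0.    -0.001 -1.   ]]
tool delta cm [ 4.203e+01 -3.473e+01  3.000e-02]
joints [ 1.19  0.47 -0.01  1.6   0.01  1.07 -0.06]
```

All fields are needed in each row.

apply_moves(
  rows=[
    {"ax":0,"ay":0,"az":0.084,"dx":0,"dy":-2,"dz":0,"grip":0},
    {"ax":0,"ay":0,"az":0.084,"dx":0,"dy":-3,"dz":0,"grip":0},
    {"ax":0,"ay":0,"az":0.084,"dx":0,"dy":-3,"dz":0,"grip":0},
    {"ax":0,"ay":0,"az":0.084,"dx":0,"dy":-3,"dz":0,"grip":0},
    {"ax":0,"ay":0,"az":0.084,"dx":0,"dy":-3,"dz":0,"grip":0},
  ],
)

```text
time: 0.62
eef_pos: [193.5, -474.1, 213.2]
tcp_rot: [-3.138, 0.135, 0.001]
wrist_force: [1.0, -0.3, 0.3]
opening: 25.4
```

```bash
python3 -c "
from h import *;goto(497,-145)"
```

```text
t 0.62 pos [ 193.5 -474.1  213.2] open 25.4 F [ 1.  -0.3  0.3]
[[ 0.996 -0.086 -0.   ]
 [-0.086 -0.996  0.   ]
 [-0.001 -0.    -1.   ]]
tool delta cm [ 27.42 -35.39   0.  ]
joints [ 1.08  0.24  0.04  1.94 -0.01  0.97 -0.53]
```

apply_moves(
  rows=[
    {"ax":0,"ay":0,"az":0,"dx":3,"dy":-2.5,"dz":0,"grip":0},
    {"ax":0,"ay":0,"az":0,"dx":3,"dy":-2.5,"dz":0,"grip":0},
    {"ax":0,"ay":0,"az":0,"dx":3,"dy":-2.5,"dz":0,"grip":0},
    {"ax":0,"ay":0,"az":0,"dx":3,"dy":-2.5,"dz":0,"grip":0},
    {"ax":0,"ay":0,"az":0,"dx":3,"dy":-2.5,"dz":0,"grip":0},
  ],
)

```text
time: 1.03
eef_pos: [355.2, -361.7, 213.7]
tcp_rot: [3.139, -0.127, 0.0]
wrist_force: [-0.3, -1.5, 0.2]
opening: -0.2
```

apply_moves(
  rows=[
    {"ax":0,"ay":0,"az":0,"dx":2.4,"dy":-3.3,"dz":0,"grip":0},
    {"ax":0,"ay":0,"az":0,"dx":2.4,"dy":-3.3,"dz":0,"grip":0},
    {"ax":0,"ay":0,"az":0,"dx":2.4,"dy":-3.3,"dz":0,"grip":0},
    {"ax":0,"ay":0,"az":0,"dx":2.4,"dy":-3.3,"dz":0,"grip":0},
    {"ax":0,"ay":0,"az":0,"dx":2.4,"dy":-3.3,"dz":0,"grip":0},
  ],
)

```text
time: 1.45
eef_pos: [487.8, -206.4, 213.6]
tcp_rot: [3.139, -0.126, 0.0]
wrist_force: [0.3, -0.3, 0.7]
opening: 0.3
```

```bash
python3 -c "
from h import *;goto(497,-145)"
```

```text
t 1.45 pos [ 487.8 -206.4  213.6] open 0.3 F [ 0.3 -0.3  0.7]
[[ 0.997 -0.08   0.   ]
 [-0.08  -0.997 -0.   ]
 [ 0.     0.    -1.   ]]
tool delta cm [ 0.43 -6.2  -0.  ]
joints [ 0.51  0.28 -0.2   1.89  0.07  0.98 -1.38]
```

apply_moves(
  rows=[
    {"ax":0,"ay":0,"az":0,"dx":0.2,"dy":-2,"dz":1.3,"grip":0},
    {"ax":0,"ay":0,"az":0,"dx":0.2,"dy":-2,"dz":2.5,"grip":0},
    {"ax":0,"ay":0,"az":0,"dx":0,"dy":-2.2,"dz":3,"grip":0},
    {"ax":0,"ay":0,"az":0,"dx":0,"dy":0,"dz":3,"grip":0},
    {"ax":0,"ay":0,"az":0,"dx":0,"dy":0,"dz":1.5,"grip":0},
  ],
)

```text
time: 1.87
eef_pos: [494.1, -144.3, 97.4]
tcp_rot: [-3.138, 0.121, 0.007]
wrist_force: [0.9, 0.1, -0.8]
opening: -0.3
```

Run:
```python
from h import *; from bench import robot
goto(497,-145)
for n in["scene","wrist"]:
    s=robot.snapshot(n);i=s["img"][:,:,::-1]
    if n=="scene": i=cv2.resize(i[100:270,220:460],None,fx=3.3,fy=3.3)
    cv2.imwrite(f"pics/{n}1.png",i)
goto(497,-145)
```

```text
t 1.87 pos [ 494.1 -144.3   97.4] open -0.3 F [ 0.9  0.1 -0.8]
[[ 0.997 -0.077 -0.004]
 [-0.077 -0.997  0.002]
 [-0.004 -0.001 -1.   ]]
tool delta cm [ 0.3   0.04 -0.  ]
joints [ 0.4   0.42 -0.21  2.01  0.13  0.73 -1.54]
t 1.97 pos [ 493.6 -145.7   97.8] open 0.2 F [-0.2  1.   0. ]
[[ 0.997 -0.079 -0.006]
 [-0.079 -0.997  0.002]
 [-0.006 -0.001 -1.   ]]
tool delta cm [ 0.34 -0.1  -0.  ]
joints [ 0.4   0.42 -0.21  2.01  0.13  0.73 -1.54]
```

View pics/scene1.png

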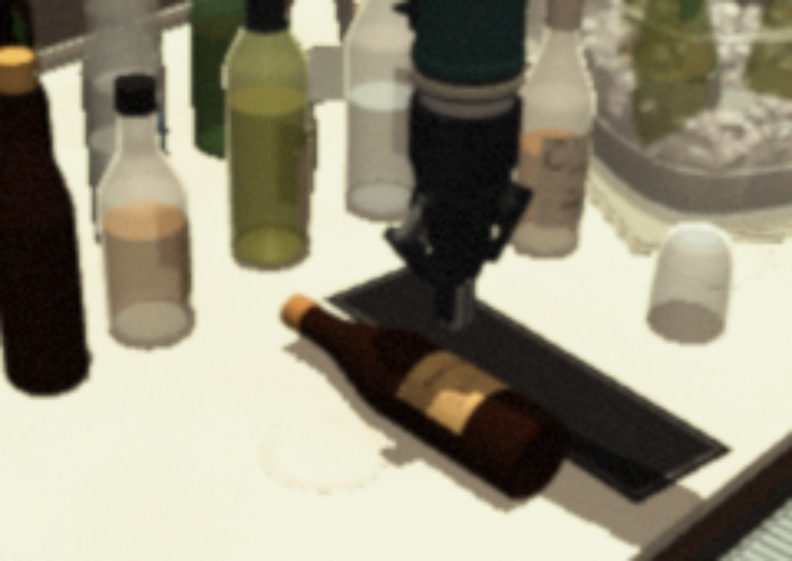

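View pics/wrist1.png

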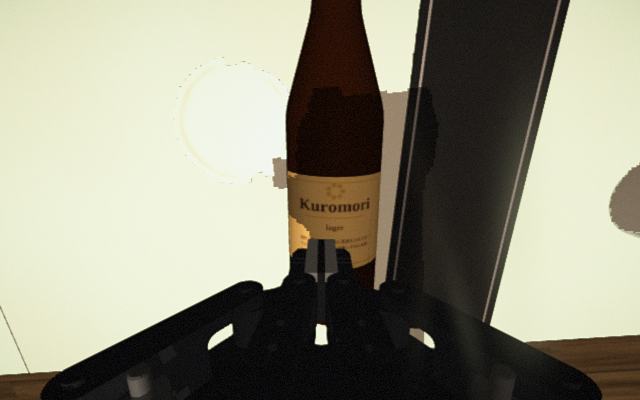

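Run:
```python
from h import *; from bench import robot
s=robot.snapshot("scene")
P=[[493.6,-145.7,80.8],[495,-155,69],[407.7,-147.9,34.5],[684.9,-170.3,34.5],[346.5+54.6*.126-0,-192,0]]
for p,q in zip(P,proj(s,P)): print(p,q.round(1),((q-[220,100])*3.3).round(0))
s=robot.snapshot("wrist");print("wrist",proj(s,P).round(0))
s=robot.snapshot("top");cv2.imwrite("pics/top1.png",cv2.resize(s["img"][155:290,290:440,::-1],None,fx=4.4,fy=4.4,interpolation=2));print("top",proj(s,P).round(1), ((proj(s,P)-[290,155])*4.4).round())
```

```text
[493.6, -145.7, 80.8] [356.  209.6] [449. 362.]
[495, -155, 69] [357.8 212. ] [455. 370.]
[407.7, -147.9, 34.5] [383.4 239.6] [539. 461.]
[684.9, -170.3, 34.5] [307.8 193.5] [290. 309.]
[353.3796, -192, 0] [411.6 252.9] [632. 505.]
wrist [[320. 232.]
 [334. 223.]
 [331. 305.]
 [335. -91.]
 [377. 327.]]
top [[334.7 232.2]
 [337.5 231.8]
 [335.6 259.7]
 [340.  173.2]
 [349.2 276. ]] [[197. 340.]
 [209. 338.]
 [200. 461.]
 [220.  80.]
 [261. 532.]]
```

View pics/top1.png

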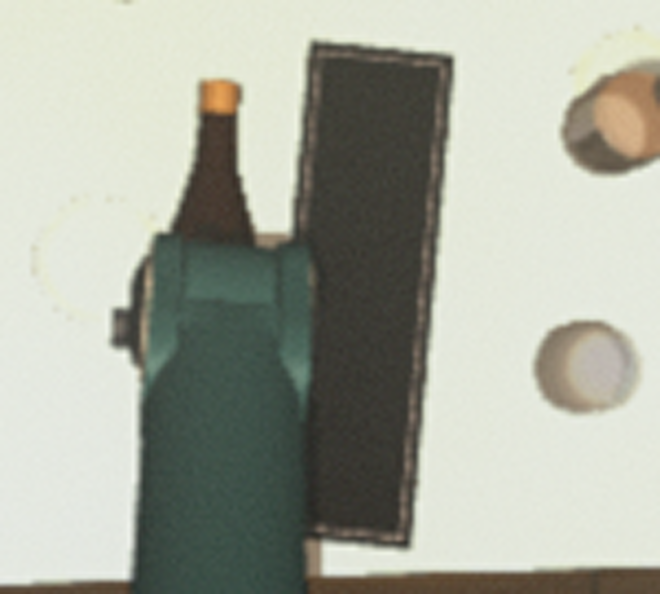

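Run:
```python
from h import *; from bench import robot
s=robot.snapshot("scene");i=s["img"][160:250,310:400,::-1]
cv2.imwrite("pics/scz.png",cv2.resize(np.clip(i.astype(float)*1.6,0,255).astype(np.uint8),None,fx=6.6,fy=6.6,interpolation=0))
```

```text
(no output)
```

View pics/scz.png

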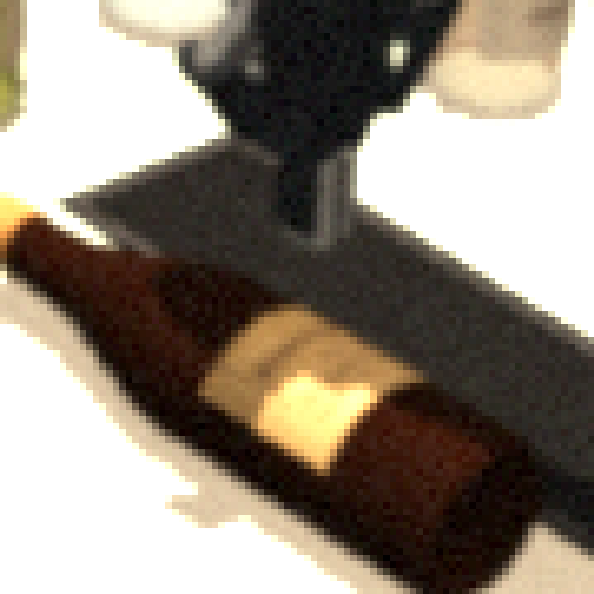

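Run:
```python
from h import *; from bench import robot
a=robot.snapshot("scene");b=robot.snapshot("wrist")
print(b["position"])
def Pm(s):
    Rm=R.from_rotvec(s["orientation"]).as_matrix().T; return s["K"]@np.c_[Rm,-Rm@np.array(s["position"])]
for q in [(322,240),(322,246)]:
    X=cv2.triangulatePoints(Pm(a),Pm(b),np.array([[358.5],[197.]]),np.array([[q[0]],[float(q[1])]]));X=(X[:3]/X[3]).ravel();print(X.round(1),proj(a,[X]),proj(b,[X]))
for z in (70,80,90,100,110,120): P=[[494,-145.7,z]];print(z,proj(a,P).round(0),proj(b,P).round(0))
```

```text
[ 566.51435807 -152.5954296   263.37623248]
[ 497.3 -152.8  111.1] [[357.41457184 197.25936215]] [[331.22293134 247.5189964 ]]
[ 495.5 -151.5  112.6] [[357.66298587 197.2133199 ]] [[329.17565597 251.82550722]]
70 [[356. 213.]] [[319. 228.]]
80 [[356. 210.]] [[319. 233.]]
90 [[356. 206.]] [[319. 239.]]
100 [[356. 203.]] [[319. 246.]]
110 [[356. 199.]] [[319. 253.]]
120 [[357. 196.]] [[319. 261.]]
```

The rendered tip at scene pixel (358,197) looks higher than the stated nose length implies. I'll descend slowly and use the force reading to find contact, stopping well above a grasp height of 70 mm.

apply_moves(
  rows=[
    {"ax":0,"ay":0,"az":0,"dx":0,"dy":0,"dz":0.4,"grip":0},
    {"ax":0,"ay":0,"az":0,"dx":0,"dy":0,"dz":0.3,"grip":0},
    {"ax":0,"ay":0,"az":0,"dx":0,"dy":0,"dz":0.2,"grip":0},
    {"ax":0,"ay":0,"az":0,"dx":0,"dy":0,"dz":0.1,"grip":0},
    {"ax":0,"ay":0,"az":0,"dx":0,"dy":0,"dz":0,"grip":0},
  ],
)

```text
time: 2.68
eef_pos: [495.6, -146.6, 90.1]
tcp_rot: [-3.139, 0.126, 0.001]
wrist_force: [-0.6, 0.0, 0.1]
opening: -0.0
```

apply_moves(
  rows=[
    {"ax":0,"ay":0,"az":0,"dx":0,"dy":0,"dz":0.05,"grip":0},
    {"ax":0,"ay":0,"az":0,"dx":0,"dy":0,"dz":0.05,"grip":0},
    {"ax":0,"ay":0,"az":0,"dx":0,"dy":0,"dz":0.05,"grip":0},
    {"ax":0,"ay":0,"az":0,"dx":0,"dy":0,"dz":0,"grip":0},
    {"ax":0,"ay":0,"az":0,"dx":0,"dy":0,"dz":0,"grip":0},
  ],
)

```text
time: 3.1
eef_pos: [495.8, -146.6, 89.0]
tcp_rot: [3.139, -0.126, -0.0]
wrist_force: [-0.2, 0.2, -0.2]
opening: -0.3
```

apply_moves(
  rows=[
    {"ax":0,"ay":0,"az":0,"dx":0,"dy":0,"dz":0.1,"grip":0},
    {"ax":0,"ay":0,"az":0,"dx":0,"dy":0,"dz":0.1,"grip":0},
    {"ax":0,"ay":0,"az":0,"dx":0,"dy":0,"dz":0.1,"grip":0},
    {"ax":0,"ay":0,"az":0,"dx":0,"dy":0,"dz":0,"grip":0},
    {"ax":0,"ay":0,"az":0,"dx":0,"dy":0,"dz":0,"grip":0},
  ],
)

```text
time: 3.52
eef_pos: [495.7, -146.6, 85.9]
tcp_rot: [-3.139, 0.126, 0.0]
wrist_force: [-0.6, -0.1, 0.8]
opening: -0.0
```

apply_moves(
  rows=[
    {"ax":0,"ay":0,"az":0,"dx":0,"dy":0,"dz":0.05,"grip":0},
    {"ax":0,"ay":0,"az":0,"dx":0,"dy":0,"dz":0.05,"grip":0},
    {"ax":0,"ay":0,"az":0,"dx":0,"dy":0,"dz":0,"grip":0},
    {"ax":0,"ay":0,"az":0,"dx":0,"dy":0,"dz":0,"grip":0},
    {"ax":0,"ay":0,"az":0,"dx":0,"dy":0,"dz":0,"grip":0},
  ],
)

```text
time: 3.93
eef_pos: [495.8, -146.6, 85.0]
tcp_rot: [3.139, -0.126, -0.0]
wrist_force: [-0.5, 1.3, -0.2]
opening: -0.1
```

apply_moves(
  rows=[
    {"ax":0,"ay":0,"az":0,"dx":0,"dy":0,"dz":0.05,"grip":0},
    {"ax":0,"ay":0,"az":0,"dx":0,"dy":0,"dz":0.05,"grip":0},
    {"ax":0,"ay":0,"az":0,"dx":0,"dy":0,"dz":0.05,"grip":0},
    {"ax":0,"ay":0,"az":0,"dx":0,"dy":0,"dz":0,"grip":0},
    {"ax":0,"ay":0,"az":0,"dx":0,"dy":0,"dz":0,"grip":0},
  ],
)

```text
time: 4.35
eef_pos: [495.8, -146.7, 83.4]
tcp_rot: [3.139, -0.126, -0.0]
wrist_force: [-0.1, 0.2, -0.0]
opening: -0.4
```

Run:
```python
from h import *; from bench import robot
s=robot.snapshot("scene");i=s["img"][160:250,310:400,::-1]
cv2.imwrite("pics/scz2.png",cv2.resize(np.clip(i.astype(float)*1.6,0,255).astype(np.uint8),None,fx=6.6,fy=6.6,interpolation=0))
w=robot.snapshot("wrist");cv2.imwrite("pics/w2.png",w["img"][:,:,::-1])
for k in range(3):print(robot.state()["wrist_force"].round(1));robot.snapshot("top")
```

```text
[-0.7  0.3 -0.1]
[ 0.3  0.  -0.3]
[-0.3 -0.3 -1.2]
```

View pics/scz2.png

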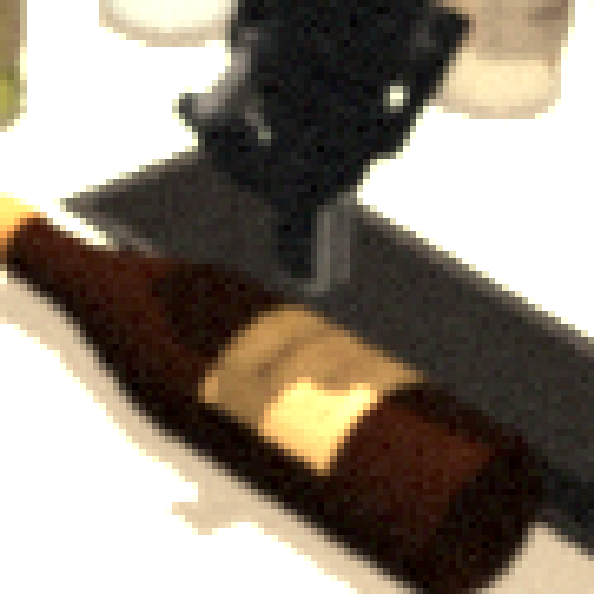

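View pics/w2.png

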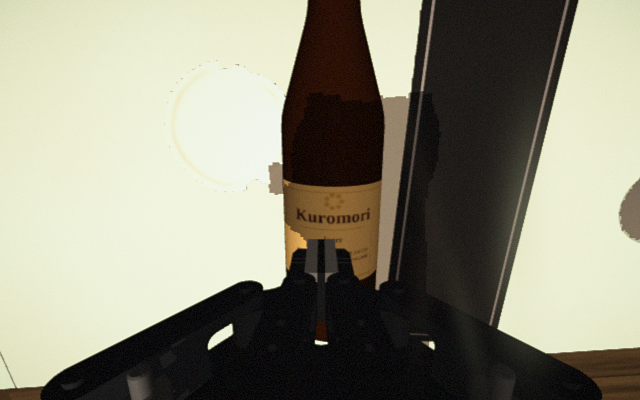

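There's no contact at TCP 83, and the tip at (358,204) in the scene view still stands clear of the bottle top, which should be near (358,212). I'll raise the arm and check how the fingertips sit as the gripper opens.

apply_moves(
  rows=[
    {"ax":0,"ay":0,"az":0,"dx":0,"dy":0,"dz":-2,"grip":0},
    {"ax":0,"ay":0,"az":0,"dx":0,"dy":0,"dz":-2,"grip":0.5},
    {"ax":0,"ay":0,"az":0,"dx":0,"dy":0,"dz":0,"grip":0.5},
    {"ax":0,"ay":0,"az":0,"dx":0,"dy":0,"dz":0,"grip":0.5},
    {"ax":0,"ay":0,"az":0,"dx":0,"dy":0,"dz":0,"grip":0.5},
  ],
)

```text
time: 5.02
eef_pos: [495.5, -146.7, 123.1]
tcp_rot: [3.139, -0.126, -0.001]
wrist_force: [0.4, 0.3, -0.2]
opening: 42.5
```

Run:
```python
from h import *; from bench import robot
s=robot.snapshot("scene");i=s["img"][130:250,290:410,::-1]
cv2.imwrite("pics/scz3.png",cv2.resize(np.clip(i.astype(float)*1.6,0,255).astype(np.uint8),None,fx=5,fy=5,interpolation=0))
w=robot.snapshot("wrist");cv2.imwrite("pics/w3.png",w["img"][:,:,::-1])
st=robot.state();print(st["eef_pos"],st["opening"]); p=st["eef_pos"]
for dz in(-17,0,17): 
  q=proj(s,[p+[0,0,dz]]);print(dz,q,(q-[290,130])*5,proj(w,[p+[11,0,dz]]))
```

```text
[ 495.12450662 -146.50547357  122.63653894] 42.63196334515535
-17 [[356.2619533  200.52698785]] [[331.30976648 352.63493927]] [[319.58142441 214.81691296]]
0 [[356.60544886 194.43735116]] [[333.02724429 322.18675578]] [[319.46783093 224.31110099]]
17 [[356.95464223 188.24670123]] [[334.77321115 291.23350616]] [[319.33029427 235.8064707 ]]
```

View pics/scz3.png

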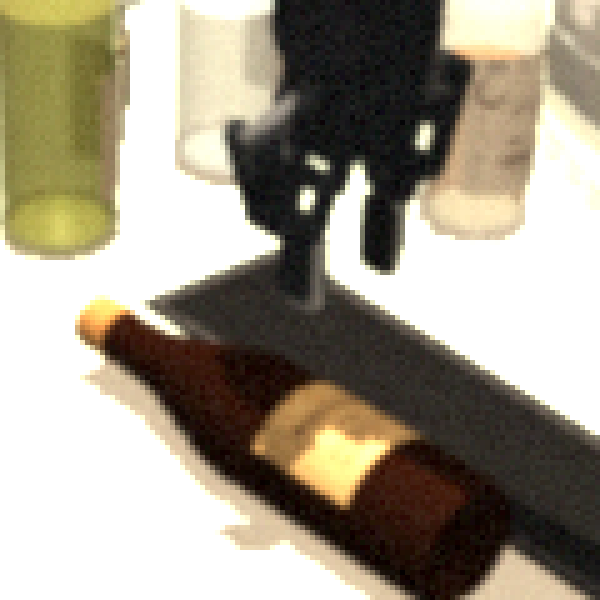

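View pics/w3.png

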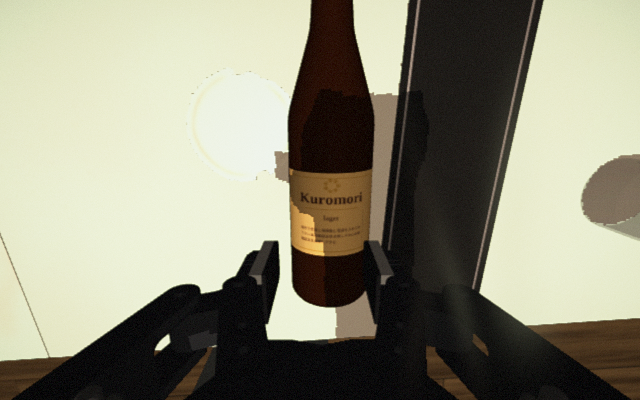

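The fingertips appear about 18 mm above the reported TCP, at (312,308) and (383,270) in the zoom, where they should be 17 mm below it. I'll check whether the reported arm height is at fault by using the bottle and mat as a ruler in the wrist view.

Run:
```python
from h import *; from bench import robot
w=robot.snapshot("wrist");st=robot.state();im=w["img"].astype(int)
print(w["K"],w["position"],R.from_rotvec(w["orientation"]).as_matrix().round(3));print(st["eef_pos"])
u=np.array([.9967,-.0806,0]);v=np.array([.0806,.9967,0]);b=np.array([407.7,-147.9,34.5])
# measured bottle edges per row vs predicted silhouettes for camera height shifts
for row in (140,150,200,250,270):
    r=im[row].max(1)
    c=330
    dark=(im[row,:,2]<110)
    l=c
    while dark[l]or dark[l-1]or dark[l-2]: l-=1
    rr=c
    while dark[rr]or dark[rr+1]or dark[rr+2]: rr+=1
    print(row,l,rr,rr-l)
for dh in(0,15,30):
    w2=dict(w);w2["position"]=np.array(w["position"])+[0,0,dh]
    for t in(30,90,140):
        c=b+u*t;cam=np.array(w2["position"]);
        d=cam-c;d-=u*(d@u);D=np.linalg.norm(d);a=np.arccos(34.5/D)
        e=d/D;f=np.cross(u,e)
        P=[c+34.5*(np.cos(a)*e+s*np.sin(a)*f) for s in(1,-1)]
        print(dh,t,proj(w2,P).round(1).tolist())
    print(" mat corners",proj(w2,[[353,-193,0],[720,-238,0],[707,-348,0],[340,-300,0]]).round(0).tolist())
```

```text
[[301.84227318   0.         320.77288215]
 [  0.         301.84227318 201.61097345]
 [  0.           0.           1.        ]] [ 565.40945092 -151.99705637  283.71728294] [[-0.08  -0.958 -0.275]
 [-0.997  0.077  0.022]
 [-0.     0.275 -0.961]]
[ 495.17933949 -146.50743253  122.5974744 ]
140 287 513 226
150 288 511 223
200 289 500 211
250 290 489 199
270 291 484 193
0 30 [[368.6, 264.0], [292.2, 262.7]]
0 90 [[371.7, 199.1], [290.3, 198.3]]
0 140 [[374.7, 138.2], [288.6, 138.0]]
 mat corners [[374.0, 313.0], [418.0, -106.0], [563.0, -99.0], [472.0, 317.0]]
15 30 [[366.1, 256.3], [293.6, 255.2]]
15 90 [[369.0, 194.5], [292.0, 193.8]]
15 140 [[371.6, 136.9], [290.4, 136.6]]
 mat corners [[372.0, 305.0], [412.0, -93.0], [549.0, -87.0], [465.0, 308.0]]
30 30 [[364.0, 249.3], [294.9, 248.4]]
30 90 [[366.5, 190.4], [293.4, 189.8]]
30 140 [[368.9, 135.7], [292.1, 135.5]]
 mat corners [[369.0, 297.0], [407.0, -81.0], [536.0, -76.0], [460.0, 301.0]]
```

The wrist camera height checks out: the bottle edges match within about 1 px. So the gripper itself is about 35–40 mm further back along the tool axis than the stated TCP geometry implies. I'll shut it again and descend by force, staying above a reported 70 mm for now, which is safe on either reading.

apply_moves(
  rows=[
    {"ax":0,"ay":0,"az":0,"dx":0,"dy":0,"dz":0.7,"grip":0},
    {"ax":0,"ay":0,"az":0,"dx":0,"dy":0,"dz":0.8,"grip":0},
    {"ax":0,"ay":0,"az":0,"dx":0,"dy":0,"dz":0.8,"grip":0},
    {"ax":0,"ay":0,"az":0,"dx":0,"dy":0,"dz":0.8,"grip":0},
    {"ax":0,"ay":0,"az":0,"dx":0,"dy":0,"dz":0.7,"grip":0},
  ],
)

```text
time: 5.58
eef_pos: [495.3, -146.5, 84.0]
tcp_rot: [-3.139, 0.126, 0.002]
wrist_force: [-0.4, -0.5, -0.1]
opening: 0.0
```

apply_moves(
  rows=[
    {"ax":0,"ay":0,"az":0,"dx":0,"dy":0,"dz":0.2,"grip":0},
    {"ax":0,"ay":0,"az":0,"dx":0,"dy":0,"dz":0.2,"grip":0},
    {"ax":0,"ay":0,"az":0,"dx":0,"dy":0,"dz":0.2,"grip":0},
    {"ax":0,"ay":0,"az":0,"dx":0,"dy":0,"dz":0.1,"grip":0},
    {"ax":0,"ay":0,"az":0,"dx":0,"dy":0,"dz":0,"grip":0},
  ],
)

```text
time: 6.0
eef_pos: [495.9, -146.7, 78.5]
tcp_rot: [3.139, -0.126, 0.0]
wrist_force: [0.3, -0.1, 0.7]
opening: 0.2
```

apply_moves(
  rows=[
    {"ax":0,"ay":0,"az":0,"dx":0,"dy":0,"dz":0.1,"grip":0},
    {"ax":0,"ay":0,"az":0,"dx":0,"dy":0,"dz":0.1,"grip":0},
    {"ax":0,"ay":0,"az":0,"dx":0,"dy":0,"dz":0.1,"grip":0},
    {"ax":0,"ay":0,"az":0,"dx":0,"dy":0,"dz":0.1,"grip":0},
    {"ax":0,"ay":0,"az":0,"dx":0,"dy":0,"dz":0,"grip":0},
  ],
)

```text
time: 6.42
eef_pos: [495.7, -146.6, 74.3]
tcp_rot: [-3.139, 0.126, 0.0]
wrist_force: [-0.2, 0.2, -0.2]
opening: 0.1
```

Run:
```python
from h import *; from bench import robot
s=robot.snapshot("scene");i=s["img"][160:250,310:400,::-1]
cv2.imwrite("pics/scz4.png",cv2.resize(np.clip(i.astype(float)*1.6,0,255).astype(np.uint8),None,fx=6.6,fy=6.6,interpolation=0))
print(robot.state()["wrist_force"])
```

```text
[0.59272413 0.2432168  0.4929819 ]
```

View pics/scz4.png

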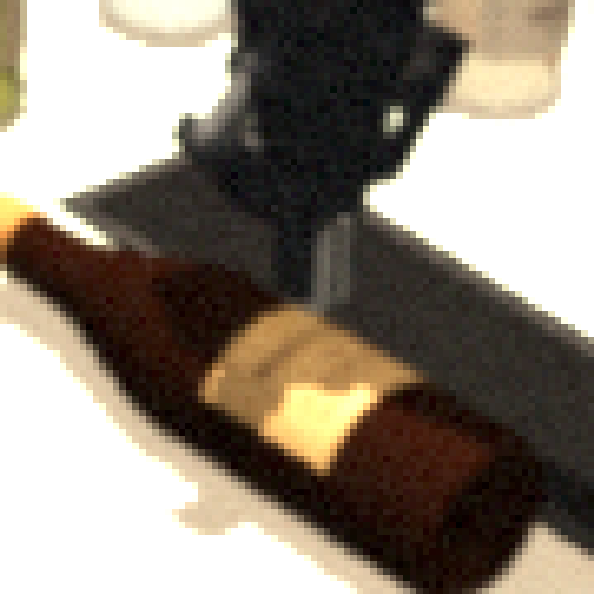

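No contact at a reported 74 mm, where the nominal tip height would be 57 mm. So force and vision both say the true tips are well above the nominal position. The physical grasp point, 19 mm above the real tips, will be at about 88 mm when they touch the bottle. I'll go on down, guided by force.

apply_moves(
  rows=[
    {"ax":0,"ay":0,"az":0,"dx":0,"dy":0,"dz":0.15,"grip":0},
    {"ax":0,"ay":0,"az":0,"dx":0,"dy":0,"dz":0.15,"grip":0},
    {"ax":0,"ay":0,"az":0,"dx":0,"dy":0,"dz":0.15,"grip":0},
    {"ax":0,"ay":0,"az":0,"dx":0,"dy":0,"dz":0,"grip":0},
    {"ax":0,"ay":0,"az":0,"dx":0,"dy":0,"dz":0,"grip":0},
  ],
)

```text
time: 6.88
eef_pos: [495.7, -146.6, 69.8]
tcp_rot: [-3.139, 0.126, 0.001]
wrist_force: [0.1, 0.6, -0.6]
opening: 0.1
```

Run:
```python
from h import *; from bench import robot
w=robot.snapshot("wrist");cv2.imwrite("pics/w5.png",w["img"][:,:,::-1])
p=robot.state()["eef_pos"];print(p)
for x in(-11,0,11):
  for z in (-17,0,10,20,30): print(x,z,proj(w,[p+[x,0,z]]).round(0))
```

```text
[ 495.80571977 -146.61583117   69.89165029]
-11 -17 [[322. 247.]]
-11 0 [[323. 259.]]
-11 10 [[323. 268.]]
-11 20 [[323. 277.]]
-11 30 [[323. 287.]]
0 -17 [[321. 231.]]
0 0 [[321. 242.]]
0 10 [[321. 249.]]
0 20 [[321. 258.]]
0 30 [[321. 267.]]
11 -17 [[320. 215.]]
11 0 [[320. 224.]]
11 10 [[319. 231.]]
11 20 [[319. 238.]]
11 30 [[319. 246.]]
```

View pics/w5.png

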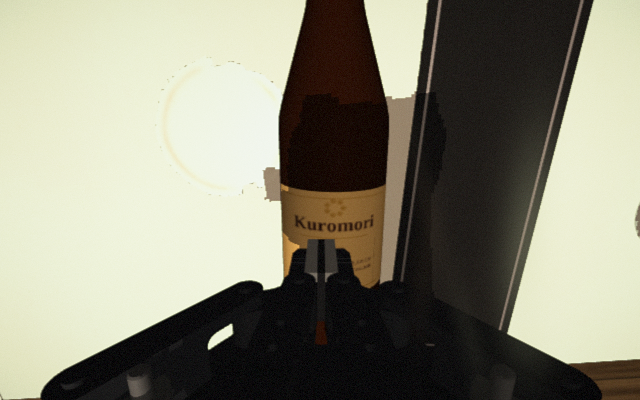

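apply_moves(
  rows=[
    {"ax":0,"ay":0,"az":0,"dx":0,"dy":0,"dz":0.15,"grip":0},
    {"ax":0,"ay":0,"az":0,"dx":0,"dy":0,"dz":0.15,"grip":0},
    {"ax":0,"ay":0,"az":0,"dx":0,"dy":0,"dz":0.15,"grip":0},
    {"ax":0,"ay":0,"az":0,"dx":0,"dy":0,"dz":0,"grip":0},
    {"ax":0,"ay":0,"az":0,"dx":0,"dy":0,"dz":0,"grip":0},
  ],
)

```text
time: 7.35
eef_pos: [495.7, -146.6, 65.3]
tcp_rot: [-3.139, 0.126, 0.0]
wrist_force: [0.4, 0.5, -0.1]
opening: -0.1
```

apply_moves(
  rows=[
    {"ax":0,"ay":0,"az":0,"dx":0,"dy":0,"dz":0.1,"grip":0},
    {"ax":0,"ay":0,"az":0,"dx":0,"dy":0,"dz":0.1,"grip":0},
    {"ax":0,"ay":0,"az":0,"dx":0,"dy":0,"dz":0.1,"grip":0},
    {"ax":0,"ay":0,"az":0,"dx":0,"dy":0,"dz":0,"grip":0},
    {"ax":0,"ay":0,"az":0,"dx":0,"dy":0,"dz":0,"grip":0},
  ],
)

```text
time: 7.77
eef_pos: [495.7, -146.6, 62.4]
tcp_rot: [-3.139, 0.126, 0.0]
wrist_force: [-0.4, -0.2, -0.1]
opening: 0.2
```

apply_moves(
  rows=[
    {"ax":0,"ay":0,"az":0,"dx":0,"dy":0,"dz":0.1,"grip":0},
    {"ax":0,"ay":0,"az":0,"dx":0,"dy":0,"dz":0.1,"grip":0},
    {"ax":0,"ay":0,"az":0,"dx":0,"dy":0,"dz":0.1,"grip":0},
    {"ax":0,"ay":0,"az":0,"dx":0,"dy":0,"dz":0.1,"grip":0},
    {"ax":0,"ay":0,"az":0,"dx":0,"dy":0,"dz":0,"grip":0},
  ],
)

```text
time: 8.18
eef_pos: [495.6, -146.6, 58.2]
tcp_rot: [-3.139, 0.126, 0.001]
wrist_force: [-0.2, -0.0, -0.0]
opening: 0.2
```

apply_moves(
  rows=[
    {"ax":0,"ay":0,"az":0,"dx":0,"dy":0,"dz":0.1,"grip":0},
    {"ax":0,"ay":0,"az":0,"dx":0,"dy":0,"dz":0.1,"grip":0},
    {"ax":0,"ay":0,"az":0,"dx":0,"dy":0,"dz":0.1,"grip":0},
    {"ax":0,"ay":0,"az":0,"dx":0,"dy":0,"dz":0,"grip":0},
    {"ax":0,"ay":0,"az":0,"dx":0,"dy":0,"dz":0,"grip":0},
  ],
)

```text
time: 8.6
eef_pos: [495.8, -146.7, 55.4]
tcp_rot: [3.139, -0.126, -0.0]
wrist_force: [0.4, 0.5, -0.6]
opening: 0.2
```

apply_moves(
  rows=[
    {"ax":0,"ay":0,"az":0,"dx":0,"dy":0,"dz":0.1,"grip":0},
    {"ax":0,"ay":0,"az":0,"dx":0,"dy":0,"dz":0.1,"grip":0},
    {"ax":0,"ay":0,"az":0,"dx":0,"dy":0,"dz":0,"grip":0},
    {"ax":0,"ay":0,"az":0,"dx":0,"dy":0,"dz":0,"grip":0},
    {"ax":0,"ay":0,"az":0,"dx":0,"dy":0,"dz":0,"grip":0},
  ],
)

```text
time: 9.02
eef_pos: [495.8, -146.6, 53.5]
tcp_rot: [3.139, -0.126, 0.0]
wrist_force: [-0.7, -0.1, 0.2]
opening: 0.0
```

apply_moves(
  rows=[
    {"ax":0,"ay":0,"az":0,"dx":0,"dy":0,"dz":0.1,"grip":0},
    {"ax":0,"ay":0,"az":0,"dx":0,"dy":0,"dz":0.1,"grip":0},
    {"ax":0,"ay":0,"az":0,"dx":0,"dy":0,"dz":0,"grip":0},
    {"ax":0,"ay":0,"az":0,"dx":0,"dy":0,"dz":0,"grip":0},
    {"ax":0,"ay":0,"az":0,"dx":0,"dy":0,"dz":0,"grip":0},
  ],
)

```text
time: 9.43
eef_pos: [495.8, -146.6, 51.5]
tcp_rot: [3.139, -0.126, -0.0]
wrist_force: [-1.1, -0.1, -0.1]
opening: 0.3
```

Run:
```python
from h import *; from bench import robot
s=robot.snapshot("scene");i=s["img"][160:250,310:400,::-1]
cv2.imwrite("pics/scz6.png",cv2.resize(np.clip(i.astype(float)*1.6,0,255).astype(np.uint8),None,fx=6.6,fy=6.6,interpolation=0))
print(robot.state()["wrist_force"])
```

```text
[-0.59370777 -0.2532674  -0.28596262]
```

View pics/scz6.png

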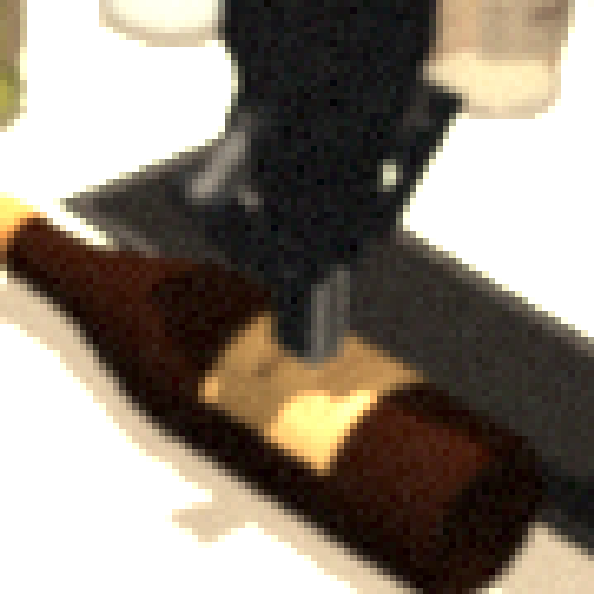

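apply_moves(
  rows=[
    {"ax":0,"ay":0,"az":0,"dx":0,"dy":0,"dz":0.1,"grip":0},
    {"ax":0,"ay":0,"az":0,"dx":0,"dy":0,"dz":0.1,"grip":0},
    {"ax":0,"ay":0,"az":0,"dx":0,"dy":0,"dz":0,"grip":0},
    {"ax":0,"ay":0,"az":0,"dx":0,"dy":0,"dz":0,"grip":0},
    {"ax":0,"ay":0,"az":0,"dx":0,"dy":0,"dz":0,"grip":0},
  ],
)

```text
time: 9.9
eef_pos: [496.0, -146.8, 50.9]
tcp_rot: [3.138, -0.126, 0.0]
wrist_force: [-4.3, 1.5, 14.2]
opening: -0.1
```

apply_moves(
  rows=[
    {"ax":0,"ay":0,"az":0,"dx":0,"dy":0,"dz":0.1,"grip":0},
    {"ax":0,"ay":0,"az":0,"dx":0,"dy":0,"dz":0,"grip":0},
    {"ax":0,"ay":0,"az":0,"dx":0,"dy":0,"dz":0,"grip":0},
    {"ax":0,"ay":0,"az":0,"dx":0,"dy":0,"dz":0,"grip":0},
    {"ax":0,"ay":0,"az":0,"dx":0,"dy":0,"dz":0,"grip":0},
  ],
)

```text
time: 10.32
eef_pos: [496.0, -146.8, 50.8]
tcp_rot: [3.138, -0.126, 0.0]
wrist_force: [-7.1, 1.1, 22.7]
opening: 0.2
```

Contact at a reported TCP height of about 51 mm, with a stiffness near 9 N/mm. So the tips are at reported z + 18 mm. I'll ease off to about 4 N and make the first stroke (+dy, towards the mat).

apply_moves(
  rows=[
    {"ax":0,"ay":0,"az":0,"dx":0,"dy":0,"dz":-0.2,"grip":0},
    {"ax":0,"ay":0,"az":0,"dx":0,"dy":0,"dz":0,"grip":0},
    {"ax":0,"ay":0,"az":0,"dx":0,"dy":0.4,"dz":0,"grip":0},
    {"ax":0,"ay":0,"az":0,"dx":0,"dy":0.6,"dz":0,"grip":0},
    {"ax":0,"ay":0,"az":0,"dx":0,"dy":0.6,"dz":0,"grip":0},
  ],
)

```text
time: 10.73
eef_pos: [495.0, -162.9, 51.2]
tcp_rot: [3.139, -0.125, 0.001]
wrist_force: [-2.0, 0.7, 10.3]
opening: 0.1
```

apply_moves(
  rows=[
    {"ax":0,"ay":0,"az":0,"dx":0,"dy":0.6,"dz":-0.05,"grip":0},
    {"ax":0,"ay":0,"az":0,"dx":0,"dy":0.7,"dz":0,"grip":0},
    {"ax":0,"ay":0,"az":0,"dx":0,"dy":0.7,"dz":0,"grip":0},
    {"ax":0,"ay":0,"az":0,"dx":0,"dy":0.4,"dz":0,"grip":0},
    {"ax":0,"ay":0,"az":0,"dx":0,"dy":0,"dz":0,"grip":0},
  ],
)

```text
time: 11.15
eef_pos: [492.2, -187.9, 50.6]
tcp_rot: [3.139, -0.129, -0.001]
wrist_force: [0.1, -0.0, 2.1]
opening: 0.6
```

Run:
```python
from h import *; from bench import robot
s=robot.snapshot("scene");i=s["img"][140:260,290:450,::-1]
cv2.imwrite("pics/scz7.png",cv2.resize(i,None,fx=5,fy=5,interpolation=0))
w=robot.snapshot("wrist");cv2.imwrite("pics/w7.png",w["img"][:,:,::-1])
goto(496,-165)
```

```text
t 11.25 pos [ 492.4 -186.6   50.7] open 0.2 F [ 0. -1.  2.]
[[ 0.997 -0.081 -0.001]
 [-0.081 -0.997  0.   ]
 [-0.001 -0.    -1.   ]]
tool delta cm [ 0.19 -2.18  0.  ]
joints [ 0.45  0.51 -0.19  2.01  0.15  0.64 -1.49]
```

View pics/w7.png

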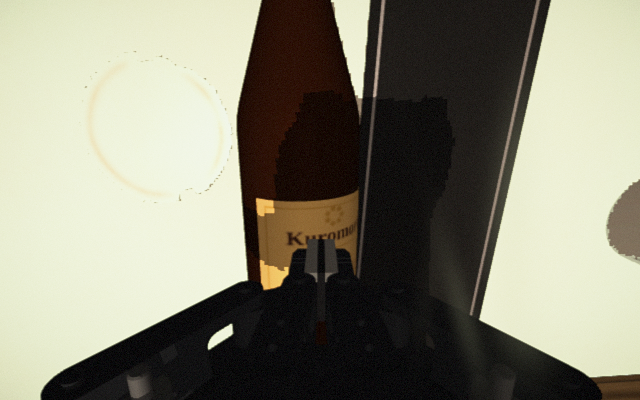

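View pics/scz7.png

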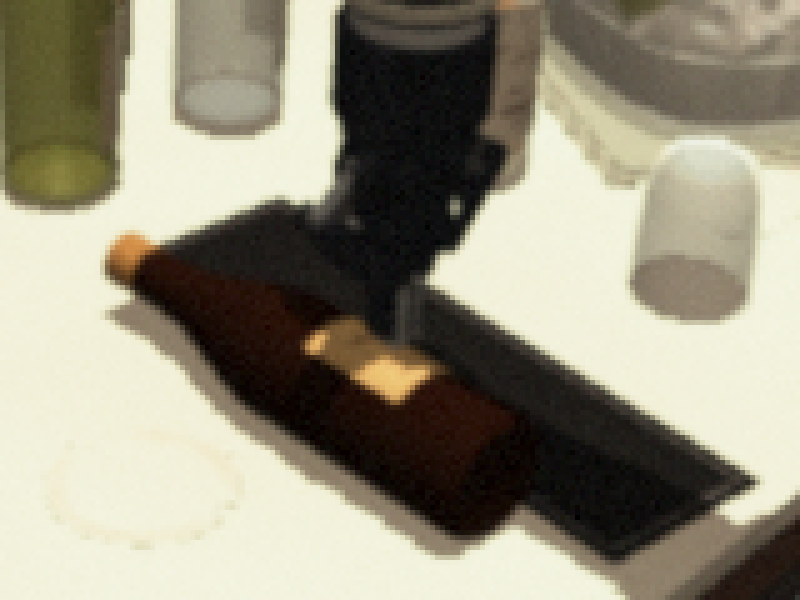

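The label has turned, so the bottle is rolling, and it now sits just at the mat's left edge. I'll write an axis measurement from the left silhouette edge in the wrist view, as the tangent plane to the cylinder.

```bash
cat >> h.py <<'E'
E0=None
def matframe(p):
    M=np.array([346.5,-246.5]);F=np.array([713.5,-293]);e=(F-M)/np.linalg.norm(F-M);n=np.array([-e[1],e[0]]);d=np.asarray(p)[:2]-(M+45*e);return np.array([d@e,d@n]).round(1)
def axis_wrist(w,rows=range(140,240,3),x0=407.7,start=330):
    im=w["img"].astype(int); pts=[]
    for r in rows:
        # scan from left to right: first col after which pixel is brown/dark or label edge for 4 px
        br=im[r].min(1)
        for c in range(start,5,-1):
            if (br[c-4:c]>150).all() and (im[r,c-12:c-3].min()>150): pts.append((c,r));break
    pts=np.array(pts,float)
    for _ in range(3):
        k=np.polyfit(pts[:,1],pts[:,0],1);res=pts[:,0]-np.polyval(k,pts[:,1]);pts=pts[abs(res)<max(1.0,2*res.std())]
    q=np.array([[np.polyval(k,r),r] for r in(rows[0],rows[-1])])
    d=ray(w,q,0)-w["position"]; n=np.cross(d[0],d[1]); n/=np.linalg.norm(n)
    if n[1]>0:n=-n   # toward -y (bottle is to the right)
    cam=np.array(w["position"])
    f=lambda x:(34.5-n[0]*(x-cam[0])-n[2]*(34.5-cam[2]))/n[1]+cam[1]
    print("npts",len(pts),"edge",q.round(1).tolist())
    for nm,t in(("base",0),("mid",90),("shoulder",155),("cap",277)):
        x=x0+t*.997; print(nm,round(x),round(f(x),1),"mat",matframe((x,f(x))))
    print("ang",np.arctan2(f(600)-f(400),200))
E
python3 - <<'E'
from h import *; from bench import robot
axis_wrist(robot.snapshot("wrist"))
E
```

```text
npts 34 edge [[237.8, 140.0], [245.0, 239.0]]
base 408 -167.1 mat [ 5.7 86.4]
mid 497 -174.5 mat [95.7 90.4]
shoulder 562 -179.8 mat [160.6  93.3]
cap 684 -189.8 mat [282.6  98.7]
ang -0.08178092995783155
```

apply_moves(
  rows=[
    {"ax":0,"ay":0,"az":0,"dx":0,"dy":0,"dz":-1.5,"grip":0},
    {"ax":0,"ay":0,"az":0,"dx":0.2,"dy":-2.4,"dz":0,"grip":0},
    {"ax":0,"ay":0,"az":0,"dx":0,"dy":0,"dz":0.9,"grip":0},
    {"ax":0,"ay":0,"az":0,"dx":0,"dy":0,"dz":0.57,"grip":0},
    {"ax":0,"ay":0,"az":0,"dx":0,"dy":0,"dz":0.05,"grip":0},
  ],
)

```text
time: 11.72
eef_pos: [496.4, -162.1, 50.3]
tcp_rot: [-3.139, 0.124, 0.002]
wrist_force: [-1.5, 1.7, 10.0]
opening: 0.2
```

apply_moves(
  rows=[
    {"ax":0,"ay":0,"az":0,"dx":0,"dy":0.7,"dz":0,"grip":0},
    {"ax":0,"ay":0,"az":0,"dx":0,"dy":1.0,"dz":0,"grip":0},
    {"ax":0,"ay":0,"az":0,"dx":0,"dy":1.1,"dz":0,"grip":0},
    {"ax":0,"ay":0,"az":0,"dx":0,"dy":1.1,"dz":0,"grip":0},
    {"ax":0,"ay":0,"az":0,"dx":0,"dy":0.7,"dz":0,"grip":0},
  ],
)

```text
time: 12.13
eef_pos: [492.4, -210.7, 50.8]
tcp_rot: [3.138, -0.128, -0.0]
wrist_force: [-0.6, -0.1, 3.9]
opening: -0.4
```

Run:
```python
from h import *; from bench import robot
goto(496,-165)
robot.snapshot("wrist");axis_wrist(robot.snapshot("wrist"))
```

```text
t 12.13 pos [ 492.4 -210.7   50.8] open -0.4 F [-0.6 -0.1  3.9]
[[ 0.997 -0.082 -0.   ]
 [-0.082 -0.997 -0.001]
 [-0.     0.001 -1.   ]]
tool delta cm [-0.02 -4.58 -0.01]
joints [ 0.49  0.52 -0.19  1.99  0.16  0.65 -1.45]
npts 34 edge [[237.2, 140.0], [244.9, 239.0]]
base 408 -192.8 mat [ 9. 61.]
mid 497 -200.0 mat [98.9 65.1]
shoulder 562 -205.2 mat [163.8  68.1]
cap 684 -215.0 mat [285.7  73.6]
ang -0.08035778984818799
```

The bottle has moved 25 mm and stayed straight. I'll repeat the same stroke.

apply_moves(
  rows=[
    {"ax":0,"ay":0,"az":0,"dx":0,"dy":0,"dz":-1.5,"grip":0},
    {"ax":0,"ay":0,"az":0,"dx":0.2,"dy":-2.3,"dz":0,"grip":0},
    {"ax":0,"ay":0,"az":0,"dx":0,"dy":0,"dz":0.9,"grip":0},
    {"ax":0,"ay":0,"az":0,"dx":0,"dy":0,"dz":0.55,"grip":0},
    {"ax":0,"ay":0,"az":0,"dx":0,"dy":0,"dz":0.03,"grip":0},
  ],
)

```text
time: 12.65
eef_pos: [496.4, -185.2, 50.5]
tcp_rot: [-3.139, 0.124, 0.003]
wrist_force: [-2.6, 1.0, 10.6]
opening: 0.0
```

apply_moves(
  rows=[
    {"ax":0,"ay":0,"az":0,"dx":0,"dy":0.7,"dz":0,"grip":0},
    {"ax":0,"ay":0,"az":0,"dx":0,"dy":1.0,"dz":0,"grip":0},
    {"ax":0,"ay":0,"az":0,"dx":0,"dy":1.1,"dz":0,"grip":0},
    {"ax":0,"ay":0,"az":0,"dx":0,"dy":1.1,"dz":0,"grip":0},
    {"ax":0,"ay":0,"az":0,"dx":0,"dy":0.8,"dz":0,"grip":0},
  ],
)

```text
time: 13.07
eef_pos: [492.3, -234.5, 50.6]
tcp_rot: [3.138, -0.128, -0.001]
wrist_force: [0.6, -0.5, 1.7]
opening: 0.1
```

Run:
```python
from h import *; from bench import robot
robot.snapshot("wrist");w=robot.snapshot("wrist");axis_wrist(w);goto(496,-165)
cv2.imwrite("pics/w8.png",w["img"][:,:,::-1])
```

```text
npts 34 edge [[234.7, 140.0], [242.5, 239.0]]
base 408 -215.6 mat [11.8 38.4]
mid 497 -222.8 mat [101.8  42.4]
shoulder 562 -228.1 mat [166.7  45.4]
cap 684 -238.0 mat [288.6  50.8]
ang -0.08107151015593565
t 13.17 pos [ 492.2 -235.1   50.4] open 0.2 F [-0.7 -0.5  6.2]
[[ 0.997 -0.083 -0.001]
 [-0.083 -0.997 -0.001]
 [-0.001  0.001 -1.   ]]
tool delta cm [-0.2  -7.01 -0.01]
joints [ 0.53  0.53 -0.19  1.96  0.16  0.66 -1.41]
```

View pics/w8.png

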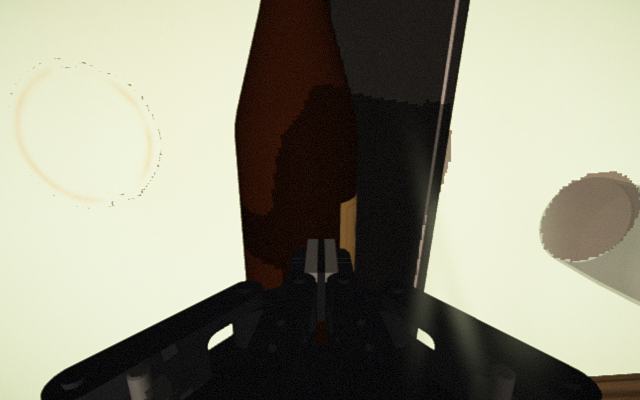

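The wrist view shows the bottle's left edge at x≈235–243, with the label turned away, so it is rolling straight. There are 42 mm left. Another stroke.

apply_moves(
  rows=[
    {"ax":0,"ay":0,"az":0,"dx":0,"dy":0,"dz":-1.5,"grip":0},
    {"ax":0,"ay":0,"az":0,"dx":0.3,"dy":-2.4,"dz":0,"grip":0},
    {"ax":0,"ay":0,"az":0,"dx":0,"dy":0,"dz":0.9,"grip":0},
    {"ax":0,"ay":0,"az":0,"dx":0,"dy":0,"dz":0.55,"grip":0},
    {"ax":0,"ay":0,"az":0,"dx":0,"dy":0,"dz":0.03,"grip":0},
  ],
)

```text
time: 13.58
eef_pos: [497.5, -208.2, 50.6]
tcp_rot: [-3.139, 0.124, 0.003]
wrist_force: [-1.7, 0.9, 8.9]
opening: -0.0
```

apply_moves(
  rows=[
    {"ax":0,"ay":0,"az":0,"dx":0,"dy":0.7,"dz":0,"grip":0},
    {"ax":0,"ay":0,"az":0,"dx":0,"dy":1.0,"dz":0,"grip":0},
    {"ax":0,"ay":0,"az":0,"dx":0,"dy":1.1,"dz":0,"grip":0},
    {"ax":0,"ay":0,"az":0,"dx":0,"dy":1.0,"dz":0,"grip":0},
    {"ax":0,"ay":0,"az":0,"dx":0,"dy":0.6,"dz":0,"grip":0},
  ],
)

```text
time: 14.0
eef_pos: [493.6, -254.9, 50.7]
tcp_rot: [3.138, -0.129, -0.001]
wrist_force: [-0.0, -0.3, 4.2]
opening: 0.3
```

Run:
```python
from h import *; from bench import robot
robot.snapshot("wrist");w=robot.snapshot("wrist");axis_wrist(w);goto(496,-165)
```

```text
npts 34 edge [[236.6, 140.0], [244.2, 239.0]]
base 408 -236.0 mat [14.4 18.1]
mid 497 -243.4 mat [104.3  22.1]
shoulder 562 -248.7 mat [169.3  25. ]
cap 684 -258.6 mat [291.2  30.4]
ang -0.08150492452073546
t 14.1 pos [ 493.7 -254.8   50.6] open -0.0 F [-0.5 -1.2  7.1]
[[ 0.997 -0.083 -0.001]
 [-0.083 -0.997 -0.001]
 [-0.001  0.001 -1.   ]]
tool delta cm [-0.51 -8.97 -0.01]
joints [ 0.56  0.54 -0.19  1.94  0.16  0.67 -1.37]
```

Last stroke: about 22 mm of roll, which is 44 mm at the fingertip with a gentle end, then hold and lift.

apply_moves(
  rows=[
    {"ax":0,"ay":0,"az":0,"dx":0,"dy":0,"dz":-1.5,"grip":0},
    {"ax":0,"ay":0,"az":0,"dx":0.3,"dy":-2.3,"dz":0,"grip":0},
    {"ax":0,"ay":0,"az":0,"dx":0,"dy":0,"dz":0.9,"grip":0},
    {"ax":0,"ay":0,"az":0,"dx":0,"dy":0,"dz":0.55,"grip":0},
    {"ax":0,"ay":0,"az":0,"dx":0,"dy":0,"dz":0.03,"grip":0},
  ],
)

```text
time: 14.52
eef_pos: [498.8, -229.4, 50.7]
tcp_rot: [-3.138, 0.124, 0.003]
wrist_force: [-1.9, 0.6, 8.0]
opening: 0.2
```

apply_moves(
  rows=[
    {"ax":0,"ay":0,"az":0,"dx":0,"dy":0.7,"dz":0,"grip":0},
    {"ax":0,"ay":0,"az":0,"dx":0,"dy":1.1,"dz":0,"grip":0},
    {"ax":0,"ay":0,"az":0,"dx":0,"dy":1.2,"dz":0,"grip":0},
    {"ax":0,"ay":0,"az":0,"dx":0,"dy":0.9,"dz":0,"grip":0},
    {"ax":0,"ay":0,"az":0,"dx":0,"dy":0.5,"dz":0,"grip":0},
  ],
)

```text
time: 14.93
eef_pos: [494.8, -276.1, 50.7]
tcp_rot: [3.138, -0.129, -0.001]
wrist_force: [0.8, 0.1, 2.5]
opening: 0.3
```

apply_moves(
  rows=[
    {"ax":0,"ay":0,"az":0,"dx":0,"dy":0,"dz":0,"grip":0},
    {"ax":0,"ay":0,"az":0,"dx":0,"dy":0,"dz":0,"grip":0},
    {"ax":0,"ay":0,"az":0,"dx":0,"dy":0,"dz":0,"grip":0},
    {"ax":0,"ay":0,"az":0,"dx":0,"dy":0,"dz":-1,"grip":0},
    {"ax":0,"ay":0,"az":0,"dx":0,"dy":0,"dz":-2,"grip":0},
  ],
)

```text
time: 15.35
eef_pos: [493.5, -272.1, 79.4]
tcp_rot: [-3.136, 0.124, 0.009]
wrist_force: [-0.2, 0.5, 0.4]
opening: 0.0
```

Run:
```python
from h import *; from bench import robot
robot.snapshot("wrist");w=robot.snapshot("wrist");axis_wrist(w);goto(496,-165)
cv2.imwrite("pics/w9.png",w["img"][:,:,::-1])
```

```text
npts 34 edge [[246.0, 140.0], [247.8, 239.0]]
base 408 -243.3 mat [15.3 10.9]
mid 497 -254.8 mat [105.8  10.7]
shoulder 562 -263.1 mat [171.1  10.6]
cap 684 -278.7 mat [293.7  10.4]
ang -0.12760771778911448
t 15.45 pos [ 497.3 -273.9   83.8] open -0.4 F [ 0.2  1.3 -0.5]
[[ 0.997 -0.079  0.004]
 [-0.079 -0.997 -0.001]
 [ 0.004  0.001 -1.   ]]
tool delta cm [ -0.99 -10.85  -0.02]
joints [ 0.6   0.51 -0.2   1.9   0.14  0.75 -1.33]
```

View pics/w9.png

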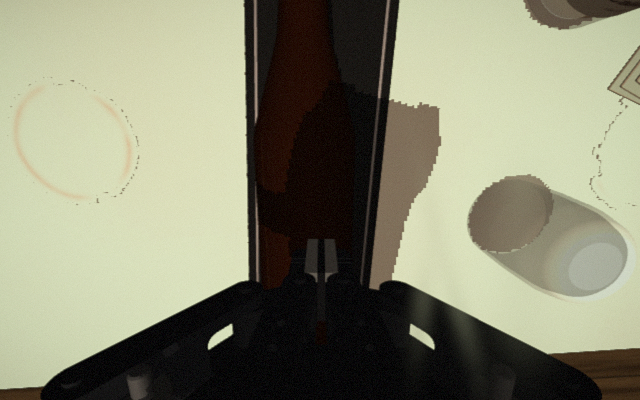

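The edge finder has now locked onto the mat's edge; the bottle's own edge is near column 256, inside it. I'll retreat up and to the left so the top camera can check the placing.

apply_moves(
  rows=[
    {"ax":0,"ay":0,"az":0,"dx":0,"dy":0,"dz":-3,"grip":0},
    {"ax":0,"ay":0,"az":0,"dx":0,"dy":0,"dz":-3.5,"grip":0},
    {"ax":0,"ay":0,"az":0,"dx":0,"dy":0,"dz":-3.5,"grip":0},
    {"ax":0,"ay":0,"az":0,"dx":0,"dy":-2,"dz":-3,"grip":0},
    {"ax":0,"ay":0,"az":0,"dx":0,"dy":-4,"dz":0,"grip":0},
  ],
)

```text
time: 15.87
eef_pos: [502.9, -219.4, 217.3]
tcp_rot: [3.132, -0.138, 0.015]
wrist_force: [1.7, -0.5, 0.7]
opening: 0.1
```

apply_moves(
  rows=[
    {"ax":0,"ay":0,"az":0,"dx":0,"dy":-4,"dz":0,"grip":0},
    {"ax":0,"ay":0,"az":0,"dx":0,"dy":-4,"dz":0,"grip":0},
    {"ax":0,"ay":0,"az":0,"dx":0,"dy":-4,"dz":0,"grip":0},
    {"ax":0,"ay":0,"az":0,"dx":0,"dy":-4,"dz":0,"grip":0},
    {"ax":0,"ay":0,"az":0,"dx":0,"dy":-4,"dz":0,"grip":0},
  ],
)

```text
time: 16.28
eef_pos: [515.6, -12.5, 211.2]
tcp_rot: [3.139, -0.125, -0.001]
wrist_force: [1.1, -0.2, -0.7]
opening: 0.4
```

apply_moves(
  rows=[
    {"ax":0,"ay":0,"az":0,"dx":0,"dy":-3,"dz":0,"grip":0},
    {"ax":0,"ay":0,"az":0,"dx":0,"dy":-2,"dz":0,"grip":0},
    {"ax":0,"ay":0,"az":0,"dx":0,"dy":0,"dz":0,"grip":0},
    {"ax":0,"ay":0,"az":0,"dx":0,"dy":0,"dz":0,"grip":0},
    {"ax":0,"ay":0,"az":0,"dx":0,"dy":0,"dz":0,"grip":0},
  ],
)

```text
time: 16.7
eef_pos: [520.0, 34.2, 211.0]
tcp_rot: [3.138, -0.127, -0.001]
wrist_force: [0.1, -0.6, -0.0]
opening: -0.3
```

Run:
```python
from h import *; from bench import robot
s=robot.snapshot("top")
b=np.clip(s["img"][155:290,310:440,::-1].astype(float)*1.8,0,255).astype(np.uint8)
cv2.imwrite("pics/top9.png",cv2.resize(b,None,fx=4.4,fy=4.4,interpolation=0))
```

```text
(no output)
```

View pics/top9.png

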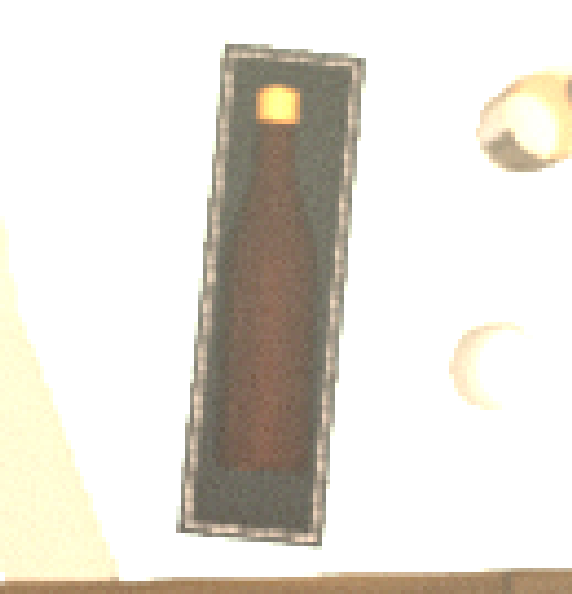

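In the crop, the cap end is at (279,85), the base centre at (263,468) and the body centre at row 260 near x=271, all inside the mat. I'll convert these to mat coordinates.

Run:
```python
from h import *; from bench import robot
s=robot.snapshot("top")
for n,q,z in(("base",(263,468),45),("body",(271,260),34.5),("cap",(279,85),34.5)):
    p=ray(s,[np.array(q)/4.4+[310,155]],z)[0];print(n,p.round(0),matframe(p))
t=s["img"].astype(int); im=t
m=((im[...,0]-im[...,2]>12)&(im.max(2)<150)).astype(np.uint8);m[:165]=0;m[265:]=0;m[:,:352]=0;m[:,388:]=0
for r in (210,220,235,250,255):
    c=np.where(m[r])[0]; 
    if len(c): p=ray(s,[[(np.median(c)),r]],34.5)[0];print(r,len(c),p.round(0),matframe(p))
s0=cv2.imread("pics/top0.png");d=np.abs(s0[...,::-1].astype(int)-im).max(2)
for nm,(a,b,c,e) in dict(tR=(225,250,410,436),tL=(230,254,198,225),syrup=(165,195,415,450),sb=(115,155,270,300)).items(): print(nm,d[a:b,c:e].mean())
cv2.imwrite("pics/topfull.png",s["img"][:,:,::-1])
```

```text
base [ 400. -255.   45.] [ 9.3 -1.9]
body [ 550. -268.   34.] [159.5   4.6]
cap [ 679. -278.   34.] [288.4  10.3]
210 24 [ 563. -265.   34.] [172.3   9.3]
220 23 [ 531. -265.   34.] [140.4   4.8]
235 25 [ 483. -260.   34.] [92.4  3.7]
250 25 [ 436. -255.   34.] [44.6  2.6]
255 25 [ 420. -255.   34.] [28.9  1.1]
tR 7.207692307692308
tL 5.929012345679013
syrup 6.8619047619047615
sb 5.909166666666667
```

View pics/topfull.png

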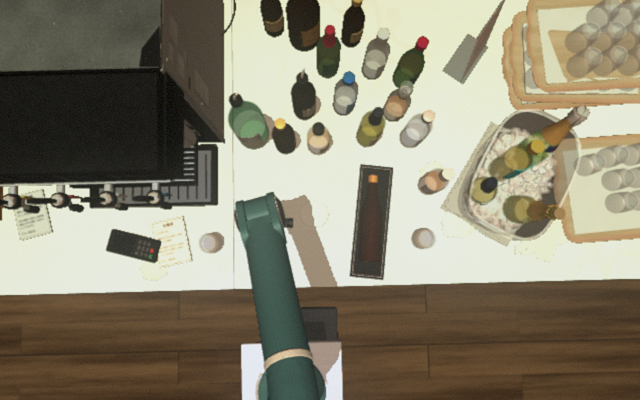

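The bottle's mat y is −2 mm at the base, about +5 mm at the shoulder and +10 mm at the cap. In mat x it runs from 9 to 288 mm. All of that is well inside the limits, and the standing objects haven't moved, so I'll hand the job in.

Run:
```python
from bench import robot
print(robot.state()["time"],robot.state()["wrist_force"].round(1)); print(robot.job_done())
```

```text
16.8 [-0.1  0.2 -0.2]
the job is handed in; nothing more can be done
None
```

I rolled the bottle onto the mat with five top strokes of about 40–48 mm each, gripper shut, and handed the job in at 16.8 s of the 54 s allowed. No verdict was reported.

**Last checks (top camera):**

| Point | Mat y (mm) | Limit (mm) | Mat x (mm) | Limit (mm) |
|---|---|---|---|---|
| Base | −2 | ±22.5 | 9 | above −47 |
| Shoulder | +5 to +9 | ±22.5 | – | – |
| Cap | +10 | ±36.5 | 288 | below 327 |

- **Stillness:** the bottle looked at rest after the hand left it. I did not take a timed pair of pictures to prove it.
- **Rolling:** the bottle moved about half as far as the fingertip on each stroke and the label turned, so it rolled and did not slide.
- **Bystanders:** both tumblers, the syrup bottle and the standing beer looked unchanged in the before and after top views. The robot was clear of everything and read no force.

**What disagreed:**
- **Fingertip height:** the fingertips stood about 18 mm behind the reported TCP, not 17 mm ahead as stated. The scene view, the wrist view and the contact force all agreed on this. Contact on top of the bottle therefore came at a reported TCP height of about 51 mm. From the images, the real tips were at the 69 mm top, with the real grasp point near 88 mm. If the judge takes the grasp point from the reported TCP, the strokes would count as below 70 mm.
- **Contact force:** it reached about 23 N on first contact and 8–10 N at the start of each stroke, above the suggested 2–5 N.
- **Last wrist measurement:** it locked onto the mat's edge, so I discarded it and used the top camera.

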